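# Find the tired platen spring and mark it

### The job

Three sprung mounts for the belt sander's platen stand in a row on the plywood board; one spring has gone soft. With the fingertips, press the three round pads down in turn, from the robot's left to its right, each by about 5 mm or more, and let each come back up, to feel which is softest; then push the tag on that mount fully down and leave the other two tags up. Pick nothing up and leave the things lying around where they are.

Things in the scene. Friction and masses are not known exactly. Their poses are not given: they have to be found in the camera images.
- board: fixed plywood assembly board, 230 mm deep (x) by 620 mm wide (y), 18 mm thick, lying on the table; origin at the centre of its underside; its x axis points away from the robot, its y axis to the robot's left (turned by up to 0.2 rad). Three identical-looking sprung mounts stand on it in a row along y, about 170 mm apart, in any order
- pad_a_top (a point): centre of the top face of mount a's round rubber-topped pad (46 mm across, 16 mm thick disc on a coil spring). At rest it is 74 mm above the table; it moves straight down when pressed
- pad_a (a joint): how far mount a's pad is pressed down, m: 0 at rest (within 0.0005), 0.014 at its stop; springs back. Pushing it down takes 0 to 1 N at first, rising in proportion to travel; at the stop the three springs give between about 4 and 15 N, each clearly different (the softest gives about half of the next one or less at the same depth)
- tag_a_top (a point): centre of the top of mount a's tag: an upright aluminium tab, cap 14 by 30 mm, standing out of a small grey block (24 by 40 mm, top 50 mm above the table) on the same steel base (128 by 66 mm, 10 mm thick), 67 mm from the pad's centre on the far side from the robot (the mount is turned by up to 0.45 rad in all). With the tag fully up its top is 70 mm above the table, fully down 56 mm
- tag_a (a joint): how far mount a's tag is pushed down, m: starts between 0 and 0.003, 0.014 is fully down at its stop; it takes about 3 N to move and stays where it is left
- pad_b_top (a point): centre of the top face of mount b's round rubber-topped pad (46 mm across, 16 mm thick disc on a coil spring). At rest it is 74 mm above the table; it moves straight down when pressed
- pad_b (a joint): how far mount b's pad is pressed down, m: 0 at rest (within 0.0005), 0.014 at its stop; springs back. Pushing it down takes 0 to 1 N at first, rising in proportion to travel; at the stop the three springs give between about 4 and 15 N, each clearly different (the softest gives about half of the next one or less at the same depth)
- tag_b_top (a point): centre of the top of mount b's tag: an upright aluminium tab, cap 14 by 30 mm, standing out of a small grey block (24 by 40 mm, top 50 mm above the table) on the same steel base (128 by 66 mm, 10 mm thick), 67 mm from the pad's centre on the far side from the robot (the mount is turned by up to 0.45 rad in all). With the tag fully up its top is 70 mm above the table, fully down 56 mm
- tag_b (a joint): how far mount b's tag is pushed down, m: starts between 0 and 0.003, 0.014 is fully down at its stop; it takes about 3 N to move and stays where it is left
- pad_c_top (a point): centre of the top face of mount c's round rubber-topped pad (46 mm across, 16 mm thick disc on a coil spring). At rest it is 74 mm above the table; it moves straight down when pressed
- pad_c (a joint): how far mount c's pad is pressed down, m: 0 at rest (within 0.0005), 0.014 at its stop; springs back. Pushing it down takes 0 to 1 N at first, rising in proportion to travel; at the stop the three springs give between about 4 and 15 N, each clearly different (the softest gives about half of the next one or less at the same depth)
- tag_c_top (a point): centre of the top of mount c's tag: an upright aluminium tab, cap 14 by 30 mm, standing out of a small grey block (24 by 40 mm, top 50 mm above the table) on the same steel base (128 by 66 mm, 10 mm thick), 67 mm from the pad's centre on the far side from the robot (the mount is turned by up to 0.45 rad in all). With the tag fully up its top is 70 mm above the table, fully down 56 mm
- tag_c (a joint): how far mount c's tag is pushed down, m: starts between 0 and 0.003, 0.014 is fully down at its stop; it takes about 3 N to move and stays where it is left
- bush: loose black rubber bush, 32 mm across, 24 mm tall, standing on the board between two mounts; origin under its centre (a bystander: leave it alone)
- foot: loose turned wooden foot, 34 mm across, 36 mm tall, standing on the board between two mounts; origin under its centre (a bystander: leave it alone)
- wrench: loose steel wrench 160 mm long lying on the board near its right end, pointing roughly along x; origin at its middle, underside (a bystander: leave it alone)
- driver: loose screwdriver lying on the board near its left end, pointing roughly along x; origin at its middle, underside (a bystander: leave it alone)
- cork_block: loose cork sanding block 70 x 110 x 35 mm on the table to the left of the board; origin under its centre (a bystander: leave it alone)
- ferrule: loose brass ferrule, 26 mm across, 22 mm tall, standing on the board between two mounts; origin under its centre (a bystander: leave it alone)
- ear_muffs: loose yellow ear defenders, about 150 x 190 x 40 mm, on the table to the right of the board; origin between the cups, underside (a bystander: leave it alone)

How it is judged:
By the outcome, as a careful person would: the job done as asked, in the order asked, and still so for the second after the job is handed in, with the robot touching nothing.
It also fails if it takes over 45 s, if anything falls off the work surface, if the arm or the gripper's body presses on something with over 40 N, if the wrist force passes 120 N, or if a joint passes its speed limit or range.

### The arm

A 6-joint arm with a two-finger parallel gripper is mounted at the origin on the work surface. World frame = base frame: x ahead of the robot, y to its left, z up, the work surface at z = 0. Lengths are in m, angles in rad, forces in N, time in s.
With the tool pointing down it reaches from about 0.375 to 0.9 m from the base axis. Payload 3.1 kg.
Tool frame: the origin (TCP) lies at the very end of the fingers, on their centre line; the grasp point (between the pads) lies 19 mm behind it; z points along the fingers, y is the line along which they close (so a half turn about z gives the same grasp; the last joint's range is limited). The gripper opens to 87 mm and grips with 3 to 60 N. Pads are 19 mm wide; open, the fingers measure 117 mm over their backs; the gripper's body (75 mm by 190 mm) begins 51 mm behind the grasp point.
Start: joints at [-1.492, 0.527, 1.433, -0, 1.181, -0.178], TCP at [0.159, -0.604, 0.223] pointing down, gripper open.
Joint ranges: [-3.08, 3.08], [-0.75, 2.2], [0.22, 2.44], [-1.43, 4.57], [0, 2.65], [-2.85, 2.85]. Speed limits (rad/s): [2.79, 2.79, 3.14, 3.14, 3.14, 3.14].

### API

Orientations are given as a unit quaternion [x, y, z, w].
In Python, from rig import status, viewer, robot gives the robot as it stands.
- The arm moves only by the tool arm_command, never from a script. Its arguments are lists of equal length, an entry for each row: "delta_rot": the turn, a rotation vector about the tool's x, y, z in degrees, a list of three; "delta_pos": the shift along the tool's x, y, z in m, a list of three; "gripper": the closure, from -1 (fully open) to 1 (shut). In form: {"delta_rot": [[rx, ry, rz], ...], "delta_pos": [[dx, dy, dz], ...], "gripper": [gripper, ...]}. A call has 1 to 12 rows; each row is the pose to reach, as a shift and turn from the pose commanded when the call began, along the tool's axes at that moment; what a row does not reach only later rows make up. A row lasts 1/12 s, in which the tool goes at most 41.7 mm and 7.16 degrees, less where a joint would pass 70% of its speed; a pose out of reach is approached as far as the arm can. A call with a gripper value outside its range is refused whole. The fingers move at their own pace and stop on an object; "grip_force" is the grip in N (left out, the last holds). Time passes only in rows, so rows that repeat a pose let the fingers close. It gives the time, the measured TCP pose, the force, the opening and the grip force at its end, in the units of the state.
- status.get_obs(): the state, without advancing time (a new reading comes with each control period).
- viewer.camera(name): name is "scene" or "top"; returns a dict with "pixels" (480x640x3 uint8, blue, green, red), "fx", "fy", "cx", "cy" (pixels), "k1" (the pictures are not rectified: a ray, as slopes to the right and down, at radius r is drawn at 1 + k1 r^2 times it, then the intrinsics apply), "pose" (4x4, takes a point from camera to world coordinates). Camera axes: x right, y down, z forward; pixel columns grow to the right and rows downward; lengths in m; the calibration is good to about 2 mm. A picture is of the moment at which its call begins. There is no depth.
- robot.hand_in(): hands the job in; it is judged then, once.
The state is a dict: "time": time; "q": joint angles; "joint_velocities": joint speeds; "joint_torque": joint torques, N m; "position": TCP position; "tool_rot": TCP orientation; "ft_force": force on the tool from outside, world axes, zero at the start; "moment": the same for the moment, N m; "grip_width": finger opening in m; "grip_force": force on a finger pad.
Only numpy, scipy, OpenCV 4.12 (cv2) and the standard library are available. Lean on these libraries where they do the work, as an engineer would, in place of code of your own. Each camera call takes 0.05 s, during which the arm holds its last target. There are 200 camera calls.

## Working session

There is one attempt and no reset: what is moved stays moved. The work goes in short steps, Python scripts to look and compute and a tool call to move; the robot and the scene stay as the last step left them, time stands still between calls to the robot, and variables do not carry over. Pictures are saved under pics/ and viewed, at most 10 in all, crops included, and the job is handed in when it is done.

Besides the shell and the picture viewer there is one more tool, called after "Emit:" by a JSON object that holds its "op" and its "data". arm_command: Moves the arm, as the interface text tells. Its arguments: {"type":"object","properties":{"delta_rot":{"type":"array","items":{"type":"array","items":{"type":"number"}}},"delta_pos":{"type":"array","items":{"type":"array","items":{"type":"number"}}},"gripper":{"type":"array","items":{"type":"number"}},"grip_force":{"type":"number"}},"required":["delta_rot","delta_pos","gripper"]}

```bash
mkdir -p pics; ls; python3 - <<'E'
from rig import status, viewer, robot
import cv2,numpy as np
o=status.get_obs();print({k:np.round(v,3).tolist() for k,v in o.items()})
for n in ("top","scene"):
    c=viewer.camera(n);cv2.imwrite(f"pics/{n}0.png",c["pixels"]);print(n,c["fx"],c["fy"],c["cx"],c["cy"],c["k1"],np.round(c["pose"],3).tolist())
E
```

```text
pics
{'time': 0.0, 'q': [-1.491, 0.528, 1.434, 0.0, 1.181, -0.178], 'joint_velocities': [-0.001, 0.0, -0.0, -0.001, -0.0, 0.001], 'joint_torque': [-0.001, -44.004, -17.659, 0.063, 0.058, -0.0], 'position': [0.159, -0.604, 0.222], 'tool_rot': [0.992, 0.129, 0.0, -0.001], 'ft_force': [-0.196, -0.038, 0.802], 'moment': [0.0, 0.035, -0.027], 'grip_force': 0.0, 'grip_width': 0.087}
top 589.3637652240552 589.3637652240552 318.6389254498538 237.14334649023658 -0.016932390470728944 [[-0.016, -0.982, 0.191, 0.189], [-1.0, 0.015, -0.007, -0.011], [0.004, -0.191, -0.982, 1.764], [0.0, 0.0, 0.0, 1.0]]
scene 599.7738555604247 599.7738555604247 327.62755767356913 240.14984806802087 -0.05725053857224425 [[0.856, 0.358, -0.374, 1.073], [0.517, -0.565, 0.643, -0.99], [0.019, -0.743, -0.668, 1.085], [0.0, 0.0, 0.0, 1.0]]
```

View pics/top0.png

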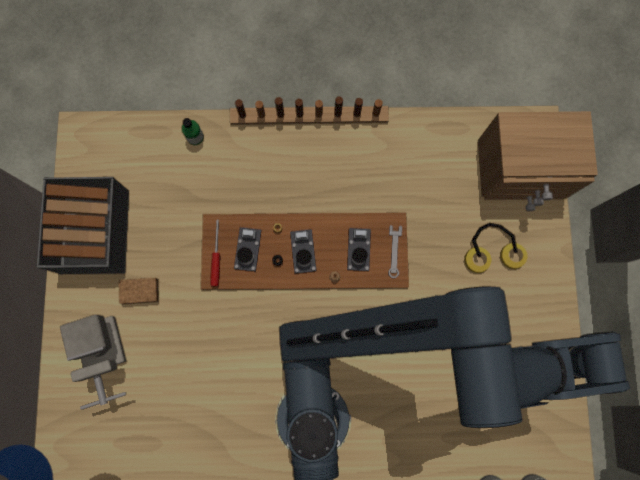

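View pics/scene0.png

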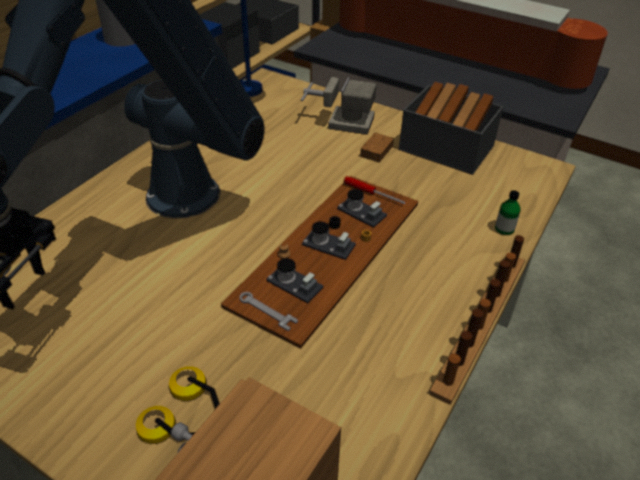

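The top view shows the three mounts, with pads near (246,257), (304,259) and (360,257) and bright tag caps near (248,234), (301,237) and (361,235). The bush, ferrule and foot lie between the mounts. I'll measure them on an enlarged crop.

```bash
cat > h.py <<'E'
import cv2,numpy as np
def ray(c,u,v):
    K=np.array([[c["fx"],0,c["cx"]],[0,c["fy"],c["cy"]],[0,0,1]])
    p=cv2.undistortPoints(np.array([[[u,v]]],float),K,np.array([c["k1"],0,0,0.]))[0,0]
    T=np.array(c["pose"]);return T[:3,3],T[:3,:3]@[p[0],p[1],1]
def onz(c,u,v,z):
    o,d=ray(c,u,v);return o+d*(z-o[2])/d[2]
def proj(c,P):
    T=np.array(c["pose"]);K=np.array([[c["fx"],0,c["cx"]],[0,c["fy"],c["cy"]],[0,0,1]])
    R=T[:3,:3].T
    return cv2.projectPoints(np.array(P,float).reshape(-1,3),cv2.Rodrigues(R)[0],-R@T[:3,3],K,np.array([c["k1"],0,0,0.]))[0][:,0]
E
python3 - <<'E'
from h import *
from rig import viewer
t=viewer.camera("top");g=t["pixels"]
x0,y0,s=225,218,5
cr=cv2.resize(g[218:278,225:385],None,fx=s,fy=s,interpolation=cv2.INTER_CUBIC)
cr=cv2.convertScaleAbs(cr,alpha=1.6,beta=20)
s2=viewer.camera("scene")["pixels"][182:302,260:395]
s2=cv2.convertScaleAbs(cv2.resize(s2,None,fx=2.4,fy=2.4,interpolation=cv2.INTER_CUBIC),alpha=1.6,beta=20)
out=np.zeros((590,800,3),np.uint8);out[:300]=cr;out[300:300+s2.shape[0],:s2.shape[1]]=s2
cv2.imwrite("pics/crop.png",out)
hsv=cv2.cvtColor(g,cv2.COLOR_BGR2HSV);val=g.max(2)
for name,(u,v) in dict(pl=(246,257),pm=(304,259),pr=(360,257)).items():
    sub=val[v-14:v+14,u-14:u+14];m=(sub<38).astype(np.uint8)
    n,l,st,ce=cv2.connectedComponentsWithStats(m)
    for i in range(1,n):
        if st[i,4]>40: print(name,st[i],ce[i]+[u-14,v-14],onz(t,*(ce[i]+[u-14,v-14]),.074).round(4))
for name,(u,v) in dict(tl=(248,234),tm=(301,237),tr=(361,235)).items():
    sub=val[v-9:v+9,u-12:u+12];m=(sub>150).astype(np.uint8)
    n,l,st,ce=cv2.connectedComponentsWithStats(m)
    for i in range(1,n):
        if st[i,4]>15: print(name,st[i],ce[i]+[u-12,v-9],onz(t,*(ce[i]+[u-12,v-9]),.069).round(4))
E
```

```text
pl [  5   4  15  21 197] [243.92385787 255.47715736] [0.4668 0.194  0.074 ]
pm [  6   5  15  15 173] [303.21965318 256.66473988] [0.4607 0.0219 0.074 ]
pr [  6   5  16  15 179] [359.51396648 254.81005587] [ 0.4636 -0.1417  0.074 ]
tl [ 8  6  9  3 25] [247.68 232.  ] [0.5373 0.1841 0.069 ]
tm [ 8  5  9  4 27] [301.03703704 234.11111111] [0.5285 0.0276 0.069 ]
tr [ 8  5  8  3 24] [360.5 232. ] [ 0.5322 -0.147   0.069 ]
```

View pics/crop.png

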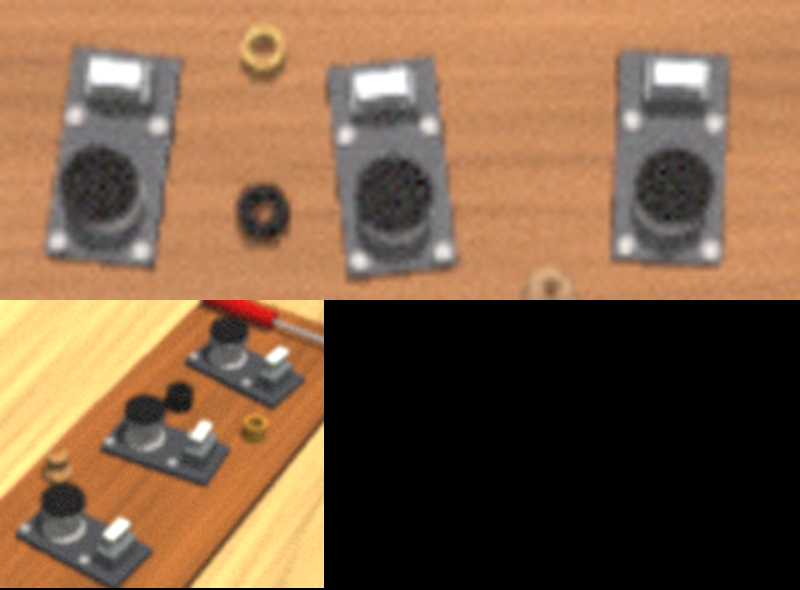

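The crop shows the three pads as dark discs at crop pixels (100,185), (393,193) and (673,187), with the white tag caps behind them. The rays put the pads at about (0.469,0.192), (0.461,0.022) and (0.464,-0.142). The pad-to-tag distances come out near 68 mm, which matches the stated 67 mm. I'll shut the gripper and go round toward the left mount.

Emit:
{"op": "arm_command", "data": {"delta_rot": [[0,0,0],[0,0,0],[0,0,0],[0,0,0],[0,0,0],[0,0,0],[0,0,0],[0,0,0],[0,0,0],[0,0,0],[0,0,0],[0,0,0]], "delta_pos": [[0.034,-0.017,0.005],[0.068,-0.034,0.01],[0.102,-0.051,0.015],[0.136,-0.068,0.02],[0.17,-0.085,0.025],[0.204,-0.102,0.03],[0.238,-0.119,0.035],[0.272,-0.136,0.04],[0.306,-0.153,0.045],[0.34,-0.17,0.05],[0.374,-0.187,0.055],[0.408,-0.207,0.06]], "gripper": [1,1,1,1,1,1,1,1,1,1,1,1], "grip_force": 5}}

```text
time: 1.2
position: [0.5025, -0.2992, 0.1623]
tool_rot: [0.992, 0.128, 0.0, 0.0]
ft_force: [-0.3, -0.5, 0.2]
grip_width: 0.0149
grip_force: 0.0
```

```bash
cat > go.py <<'E'
import sys,numpy as np
from rig import status
from scipy.spatial.transform import Rotation as R
o=status.get_obs();p=np.array(o["position"]);M=R.from_quat(o["tool_rot"])
print("t",round(o["time"],2),"p",p.round(4),"F",np.round(o["ft_force"],2),"w",o["grip_width"],"yaw",M.as_matrix()[:,0].round(3),"q",np.round(o["q"],2))
if len(sys.argv)>1: print("tool delta",M.inv().apply(np.array(eval(sys.argv[1]))-p).round(4))
E
python3 go.py "[.469,.192,.1]"
```

```text
t 1.2 p [ 0.5025 -0.2992  0.1623] F [-0.26 -0.48  0.24] w 0.014917693808389532 yaw [0.967 0.255 0.   ] q [-0.73  0.55  1.59 -0.    1.    0.59]
tool delta [ 0.0926 -0.4836  0.062 ]
```

Emit:
{"op": "arm_command", "data": {"delta_rot": [[0,0,0],[0,0,0],[0,0,0],[0,0,0],[0,0,0],[0,0,0],[0,0,0],[0,0,0],[0,0,0],[0,0,0],[0,0,0],[0,0,0]], "delta_pos": [[0.008,-0.04,0.005],[0.016,-0.08,0.01],[0.023,-0.12,0.015],[0.031,-0.16,0.02],[0.038,-0.2,0.025],[0.046,-0.24,0.03],[0.054,-0.28,0.035],[0.061,-0.32,0.04],[0.069,-0.36,0.045],[0.077,-0.4,0.05],[0.084,-0.44,0.055],[0.092,-0.48,0.06]], "gripper": [1,1,1,1,1,1,1,1,1,1,1,1]}}

```text
time: 2.2
position: [0.4671, 0.1894, 0.1023]
tool_rot: [0.992, 0.129, -0.0, 0.0]
ft_force: [0.8, 0.3, 0.1]
grip_width: 0.0
grip_force: 0.0
```

Emit:
{"op": "arm_command", "data": {"delta_rot": [[0,0,0],[0,0,0],[0,0,0],[0,0,0]], "delta_pos": [[0,0,0],[0,0,0],[0,0,0],[0,0,0]], "gripper": [1,1,1,1]}}

```text
time: 2.53
position: [0.468, 0.1864, 0.1026]
tool_rot: [0.992, 0.128, 0.0, 0.0]
ft_force: [-0.2, -0.2, 0.1]
grip_width: 0.0001
grip_force: 0.0
```

```bash
python3 go.py "[.469,.192,.08]"; python3 - <<'E'
from h import *
from rig import viewer,status
p=status.get_obs()["position"]
a=[]
for n in ("top","scene"):
    c=viewer.camera(n);u,v=proj(c,[p])[0];print(n,u,v)
    u,v=int(u),int(v);a.append(cv2.resize(c["pixels"][v-40:v+40,u-40:u+40],(400,400),interpolation=cv2.INTER_CUBIC))
o=cv2.convertScaleAbs(np.hstack(a),alpha=1.6,beta=20)
cv2.imwrite("pics/a1.png",o)
E
```

```text
t 2.53 p [0.468  0.1864 0.1026] F [-0.18 -0.18  0.12] w 5.809616765954119e-05 yaw [0.967 0.254 0.   ] q [ 0.16  0.56  1.84 -0.    0.74  1.47]
tool delta [ 0.0024 -0.0052  0.0226]
top 245.38926969460368 253.4247446701436
scene 354.0574947435194 185.06807783903494
```

View pics/a1.png

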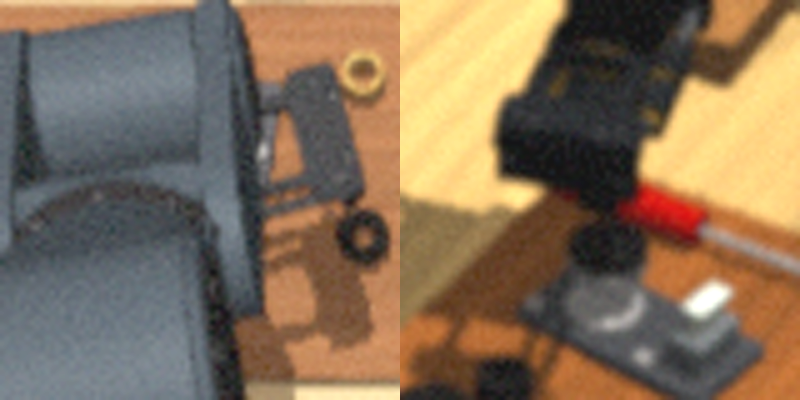

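The scene view has the shut fingertips directly over the left pad. I'll press it.

Emit:
{"op": "arm_command", "data": {"delta_rot": [[0,0,0],[0,0,0],[0,0,0],[0,0,0],[0,0,0],[0,0,0],[0,0,0]], "delta_pos": [[0.002,-0.005,0.01],[0.002,-0.005,0.02],[0.002,-0.005,0.026],[0.002,-0.005,0.03],[0.002,-0.005,0.033],[0.002,-0.005,0.033],[0.002,-0.005,0.033]], "gripper": [1,1,1,1,1,1,1]}}

```text
time: 3.22
position: [0.4679, 0.1923, 0.0695]
tool_rot: [0.992, 0.129, -0.001, 0.0]
ft_force: [-0.8, -3.5, 4.2]
grip_width: 0.0007
grip_force: 2.0
```

Emit:
{"op": "arm_command", "data": {"delta_rot": [[0,0,0],[0,0,0],[0,0,0],[0,0,0],[0,0,0]], "delta_pos": [[0,0,0.003],[0,0,0.005],[0,0,0.005],[0,0,0.005],[0,0,0.005]], "gripper": [1,1,1,1,1]}}

```text
time: 3.63
position: [0.468, 0.1925, 0.0652]
tool_rot: [0.992, 0.129, -0.0, 0.0]
ft_force: [-1.4, -3.4, 5.8]
grip_width: 0.0007
grip_force: 3.3
```

```bash
python3 go.py "[.461,.022,.1]"
```

```text
t 3.63 p [0.468  0.1925 0.0652] F [-1.37 -3.38  5.85] w 0.0006695906151195049 yaw [ 0.967  0.255 -0.   ] q [ 0.17  0.63  1.86 -0.    0.66  1.48]
tool delta [-0.0503  0.1631 -0.0347]
```

Emit:
{"op": "arm_command", "data": {"delta_rot": [[0,0,0],[0,0,0],[0,0,0],[0,0,0],[0,0,0],[0,0,0],[0,0,0],[0,0,0],[0,0,0],[0,0,0],[0,0,0],[0,0,0]], "delta_pos": [[0,0,-0.01],[0,0,-0.025],[0,0,-0.035],[0,0,-0.035],[-0.01,0.033,-0.035],[-0.02,0.066,-0.035],[-0.03,0.099,-0.035],[-0.04,0.132,-0.035],[-0.05,0.163,-0.035],[-0.05,0.163,-0.035],[-0.05,0.163,-0.035],[-0.05,0.163,-0.035]], "gripper": [1,1,1,1,1,1,1,1,1,1,1,1]}}

```text
time: 4.63
position: [0.4614, 0.0227, 0.0994]
tool_rot: [0.992, 0.128, -0.0, -0.0]
ft_force: [0.0, 0.2, 0.3]
grip_width: 0.0003
grip_force: 0.0
```

```bash
python3 go.py "[.461,.022,.0695]"
```

```text
t 4.63 p [0.4614 0.0227 0.0994] F [0.03 0.16 0.35] w 0.0003136858413731027 yaw [ 0.967  0.254 -0.   ] q [-0.19  0.53  1.95  0.    0.67  1.12]
tool delta [-0.0005  0.0006  0.0299]
```

Emit:
{"op": "arm_command", "data": {"delta_rot": [[0,0,0],[0,0,0],[0,0,0],[0,0,0],[0,0,0],[0,0,0],[0,0,0]], "delta_pos": [[0,0,0.01],[0,0,0.018],[0,0,0.024],[0,0,0.027],[0,0,0.03],[0,0,0.03],[0,0,0.03]], "gripper": [1,1,1,1,1,1,1]}}

```text
time: 5.22
position: [0.4611, 0.0236, 0.0697]
tool_rot: [0.992, 0.129, -0.0, -0.001]
ft_force: [-0.3, 3.4, 5.5]
grip_width: 0.0006
grip_force: 2.9
```

Emit:
{"op": "arm_command", "data": {"delta_rot": [[0,0,0],[0,0,0],[0,0,0],[0,0,0],[0,0,0]], "delta_pos": [[0,0,0.003],[0,0,0.005],[0,0,0.005],[0,0,0.005],[0,0,0.005]], "gripper": [1,1,1,1,1]}}

```text
time: 5.63
position: [0.4611, 0.0236, 0.0653]
tool_rot: [0.992, 0.128, -0.0, -0.001]
ft_force: [-2.1, 4.7, 10.4]
grip_width: 0.0007
grip_force: 5.0
```

```bash
python3 go.py "[.464,-.142,.1]"
```

```text
t 5.63 p [0.4611 0.0236 0.0653] F [-2.13  4.67 10.36] w 0.0006738819322113486 yaw [ 0.967  0.255 -0.   ] q [-0.19  0.6   1.97  0.    0.58  1.12]
tool delta [-0.0394  0.1608 -0.0349]
```

Emit:
{"op": "arm_command", "data": {"delta_rot": [[0,0,0],[0,0,0],[0,0,0],[0,0,0],[0,0,0],[0,0,0],[0,0,0],[0,0,0],[0,0,0],[0,0,0],[0,0,0],[0,0,0]], "delta_pos": [[0,0,-0.01],[0,0,-0.025],[0,0,-0.035],[0,0,-0.035],[-0.008,0.032,-0.035],[-0.016,0.064,-0.035],[-0.024,0.096,-0.035],[-0.032,0.128,-0.035],[-0.039,0.16,-0.035],[-0.039,0.16,-0.035],[-0.039,0.16,-0.035],[-0.039,0.16,-0.035]], "gripper": [1,1,1,1,1,1,1,1,1,1,1,1]}}

```text
time: 6.63
position: [0.4637, -0.1415, 0.0989]
tool_rot: [0.992, 0.128, -0.001, -0.001]
ft_force: [0.6, -0.4, 0.7]
grip_width: 0.0003
grip_force: 0.0
```

```bash
python3 go.py "[.464,-.142,.0695]"
```

```text
t 6.63 p [ 0.4637 -0.1415  0.0989] F [ 0.56 -0.39  0.68] w 0.00030847000494302465 yaw [ 0.967  0.254 -0.002] q [-0.53  0.55  1.89  0.    0.71  0.79]
tool delta [0.0002 0.0006 0.0294]
```

Emit:
{"op": "arm_command", "data": {"delta_rot": [[0,0,0],[0,0,0],[0,0,0],[0,0,0],[0,0,0],[0,0,0],[0,0,0]], "delta_pos": [[0,0,0.01],[0,0,0.018],[0,0,0.024],[0,0,0.027],[0,0,0.029],[0,0,0.029],[0,0,0.029]], "gripper": [1,1,1,1,1,1,1]}}

```text
time: 7.22
position: [0.4646, -0.1418, 0.0706]
tool_rot: [0.992, 0.129, -0.0, -0.0]
ft_force: [-0.6, 0.8, 1.7]
grip_width: 0.0002
grip_force: 0.5
```

Emit:
{"op": "arm_command", "data": {"delta_rot": [[0,0,0],[0,0,0],[0,0,0],[0,0,0],[0,0,0]], "delta_pos": [[0,0,0.003],[0,0,0.005],[0,0,0.005],[0,0,0.005],[0,0,0.005]], "gripper": [1,1,1,1,1]}}

```text
time: 7.63
position: [0.4649, -0.1422, 0.0657]
tool_rot: [0.992, 0.128, 0.0, 0.0]
ft_force: [0.2, 1.8, 2.0]
grip_width: 0.0006
grip_force: 1.2
```

```bash
python3 go.py "[.464,-.142,.1]"
```

```text
t 7.63 p [ 0.4649 -0.1422  0.0657] F [0.18 1.76 2.02] w 0.0006031828377305841 yaw [0.967 0.255 0.   ] q [-0.53  0.61  1.91  0.    0.62  0.79]
tool delta [-0.0008 -0.0004 -0.0343]
```

At about 8.5 mm travel the forces are 5.9 N on the left, 10.4 N in the middle and 2.0 N on the right. The right mount is the soft one, so I'll rise and move over its tag at about (0.531,-0.147).

Emit:
{"op": "arm_command", "data": {"delta_rot": [[0,0,0],[0,0,0],[0,0,0],[0,0,0],[0,0,0],[0,0,0],[0,0,0],[0,0,0],[0,0,0]], "delta_pos": [[0,0,-0.01],[0,0,-0.025],[0,0,-0.034],[0,0,-0.034],[0.03,-0.005,-0.034],[0.06,-0.01,-0.034],[0.063,-0.011,-0.034],[0.063,-0.011,-0.034],[0.063,-0.011,-0.034]], "gripper": [1,1,1,1,1,1,1,1,1]}}

```text
time: 8.38
position: [0.5218, -0.1152, 0.0991]
tool_rot: [0.992, 0.129, -0.001, -0.0]
ft_force: [-0.2, -0.3, -1.0]
grip_width: 0.0008
grip_force: 0.0
```

```bash
python3 go.py "[.531,-.147,.08]"; python3 - <<'E'
from h import *
from rig import viewer,status
a=[]
for n in ("top","scene"):
    c=viewer.camera(n);u,v=proj(c,[[.531,-.147,.07]])[0]
    u,v=int(u),int(v);a.append(cv2.resize(c["pixels"][v-40:v+40,u-40:u+40],(400,400),interpolation=cv2.INTER_CUBIC))
cv2.imwrite("pics/a2.png",cv2.convertScaleAbs(np.hstack(a),alpha=1.6,beta=20))
E
```

```text
t 8.38 p [ 0.5218 -0.1152  0.0991] F [-0.24 -0.3  -1.01] w 0.0007887830853202304 yaw [ 0.967  0.256 -0.002] q [-0.43  0.59  1.77 -0.    0.79  0.89]
tool delta [0.0008 0.0332 0.0191]
```

View pics/a2.png

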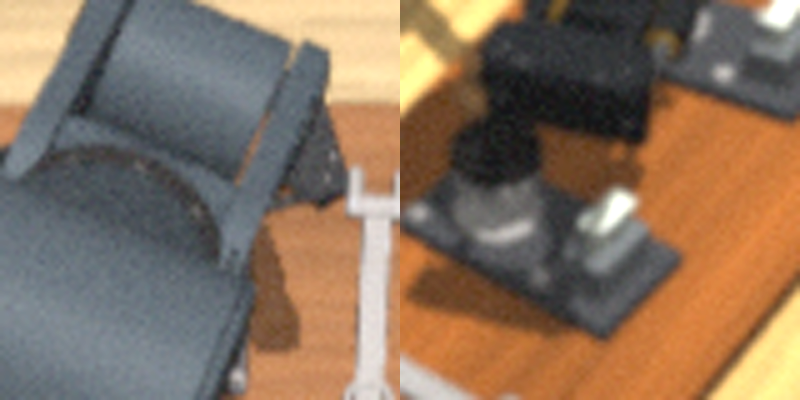

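The fingers are still about 33 mm left of the tag, because I had the sign of that component wrong. The tag cap is visible at about (612,213) in the crop. I'll cross-check its position from both views before moving.

```bash
python3 - <<'E'
from h import *
from rig import viewer
c=viewer.camera("scene");g=c["pixels"]
u,v=proj(c,[[.531,-.147,.07]])[0];print(u,v)
u0,v0=int(u)-10,int(v)-10
m=(g[v0:v0+20,u0:u0+20].min(2)>110).astype(np.uint8)
n,l,s,ce=cv2.connectedComponentsWithStats(m)
for i in range(1,n): print(s[i],ce[i]+[u0,v0],onz(c,*(ce[i]+[u0,v0]),.069).round(4))
q=cv2.imread("pics/scene0.png")
for (pu,pv) in [(286,269)]:
    s=q[pv-10:pv+10,pu-10:pu+10].max(2)<45
    n,l,st,ce=cv2.connectedComponentsWithStats(s.astype(np.uint8))
    for i in range(1,n):
        if st[i,4]>30: print("pad",st[i],ce[i]+[pu-10,pv-10],onz(c,*(ce[i]+[pu-10,pv-10]),.07).round(4))
E
```

```text
307.88234363875944 275.7482377206702
[ 9  9  8  8 27] [309.48148148 276.85185185] [ 0.5356 -0.1472  0.069 ]
pad [  0   0  19  20 248] [284.74193548 266.66129032] [ 0.4673 -0.1509  0.07  ]
```

Emit:
{"op": "arm_command", "data": {"delta_rot": [[0,0,0],[0,0,0],[0,0,0],[0,0,0],[0,0,0],[0,0,0],[0,0,0],[0,0,0]], "delta_pos": [[0.003,0.02,0],[0.003,0.033,0],[0.003,0.033,0],[0.003,0.033,0.01],[0.003,0.033,0.02],[0.003,0.033,0.023],[0.003,0.033,0.023],[0.003,0.033,0.023]], "gripper": [1,1,1,1,1,1,1,1]}}

```text
time: 9.2
position: [0.5333, -0.1459, 0.0758]
tool_rot: [0.992, 0.129, -0.001, -0.001]
ft_force: [-0.6, -0.2, 0.2]
grip_width: 0.0007
grip_force: 0.0
```

```bash
python3 go.py "[.533,-.147,.055]"
```

```text
t 9.2 p [ 0.5333 -0.1459  0.0758] F [-0.65 -0.15  0.18] w 0.0007163570767880959 yaw [ 0.967  0.255 -0.002] q [-0.47  0.65  1.73  0.    0.76  0.84]
tool delta [-0.0006  0.001   0.0208]
```

Emit:
{"op": "arm_command", "data": {"delta_rot": [[0,0,0],[0,0,0],[0,0,0],[0,0,0],[0,0,0],[0,0,0],[0,0,0],[0,0,0]], "delta_pos": [[0,0.001,0.003],[0,0.001,0.006],[0,0.001,0.009],[0,0.001,0.012],[0,0.001,0.015],[0,0.001,0.017],[0,0.001,0.017],[0,0.001,0.017]], "gripper": [1,1,1,1,1,1,1,1]}}

```text
time: 9.87
position: [0.534, -0.1475, 0.0592]
tool_rot: [0.992, 0.129, -0.0, -0.0]
ft_force: [-0.8, 0.1, -0.0]
grip_width: 0.0005
grip_force: 0.0
```

Emit:
{"op": "arm_command", "data": {"delta_rot": [[0,0,0],[0,0,0],[0,0,0],[0,0,0],[0,0,0]], "delta_pos": [[0,0,0.002],[0,0,0.003],[0,0,0.0035],[0,0,0.0035],[0,0,0.0035]], "gripper": [1,1,1,1,1]}}

```text
time: 10.28
position: [0.534, -0.1475, 0.0564]
tool_rot: [0.992, 0.129, -0.0, -0.0]
ft_force: [-0.8, 0.5, 4.8]
grip_width: 0.0007
grip_force: 2.5
```

Emit:
{"op": "arm_command", "data": {"delta_rot": [[0,0,0],[0,0,0],[0,0,0],[0,0,0]], "delta_pos": [[0,0,0.001],[0,0,0.002],[0,0,0.002],[0,0,0.002]], "gripper": [1,1,1,1]}}

```text
time: 10.62
position: [0.5341, -0.1475, 0.0562]
tool_rot: [0.992, 0.129, -0.0, 0.0]
ft_force: [-3.6, 1.2, 18.3]
grip_width: 0.0004
grip_force: 9.0
```

The tag is hard on its stop, at 18 N and z = 0.056. I'll rise straight up and swing away to check.

Emit:
{"op": "arm_command", "data": {"delta_rot": [[0,0,0],[0,0,0],[0,0,0],[0,0,0],[0,0,0],[0,0,0],[0,0,0],[0,0,0],[0,0,0],[0,0,0],[0,0,0],[0,0,0]], "delta_pos": [[0,0,-0.01],[0,0,-0.03],[0,0,-0.06],[0,0,-0.1],[0,0.03,-0.12],[0,0.07,-0.12],[0,0.11,-0.12],[0,0.15,-0.12],[0,0.19,-0.12],[0,0.23,-0.12],[0,0.23,-0.12],[0,0.23,-0.12]], "gripper": [1,1,1,1,1,1,1,1,1,1,1,1]}}

```text
time: 11.62
position: [0.5927, -0.3725, 0.1731]
tool_rot: [0.992, 0.127, 0.0, -0.0]
ft_force: [-0.5, 0.3, 0.6]
grip_width: 0.0002
grip_force: 0.0
```

```bash
python3 go.py; python3 - <<'E'
from h import *
from rig import viewer
t=viewer.camera("top")["pixels"][200:300,195:415];s=viewer.camera("scene")["pixels"][180:335,230:410]
z0=cv2.imread("pics/scene0.png")[180:335,230:410]
f=lambda i,w,h:cv2.resize(i,(w,h),interpolation=cv2.INTER_CUBIC)
o=np.vstack([f(t,560,255),np.zeros((0,560,3),np.uint8)])
o=np.vstack([np.hstack([o,np.zeros((255,240,3),np.uint8)]),np.hstack([f(z0,400,344),f(s,400,344)])])
cv2.imwrite("pics/end.png",cv2.convertScaleAbs(o,alpha=1.5,beta=15))
E
```

```text
t 11.62 p [ 0.5927 -0.3725  0.1731] F [-0.47  0.27  0.58] w 0.0001843650279382037 yaw [0.968 0.252 0.   ] q [-0.72  0.68  1.27  0.    1.19  0.6 ]
```

View pics/end.png

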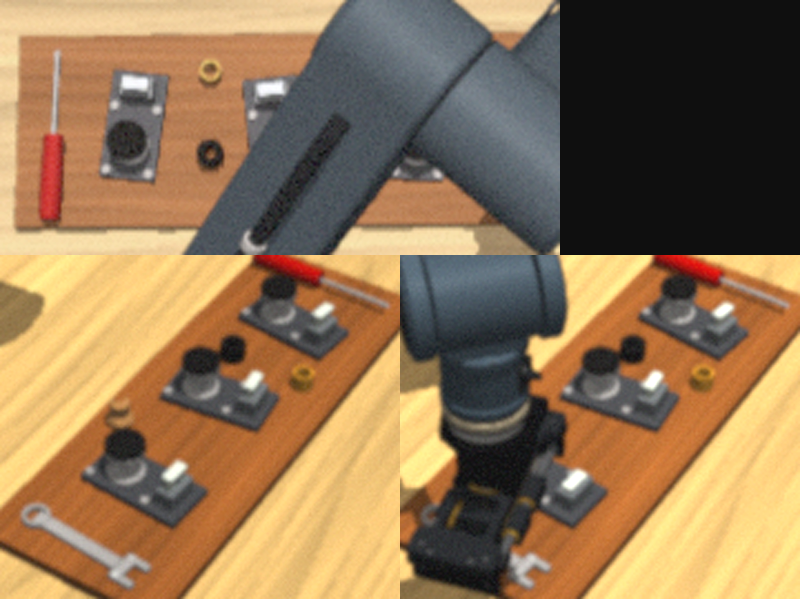

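The before and after scene crops show the right tag lowered onto its block, with its cap now at about (575,483). The left and middle tags are still up, the visible loose items haven't moved, and the arm is clear. I'll hand the job in.

```bash
python3 -c "
from rig import robot
print(robot.hand_in())"
```

```text
the job is handed in; nothing more can be done
None
```

I pressed the three pads left to right (5.9, 10.4 and 2.0 N at about 8.5 mm), found the right mount softest, pushed its tag down to its stop with the other two left up, and handed the job in at about 12 s; the result was not reported back.

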